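Release the vacuum and hold the bonding-stage clamp open

TASK

Free the chip package on the heated bonding stage for a colleague to take out: push the blue vacuum toggle on the black slab fully over to its off side (leaning towards the stage's back, where the clamp hinges), then press the red pad at the long end of the release lever down with closed fingertips until the lever rests on its rubber stop, and finish while holding it there with the weighted clamp fully raised. Press smoothly, so that the heavy clamp is neither flung up nor dropped, and do not pinch or force the lever or the toggle. The clamp is hot, so do not touch it, and leave the package and the things standing on the slab where they are.

Things in the scene. Friction and masses are not known exactly. Their poses are not given: they have to be found in the camera images.
- stage: Fixed: black slab 320 x 300 x 15 mm (x -235..85, y -150..150 mm in its frame) on the bench, bearing a round aluminium heater stage, 110 mm across, top 92 mm above the bench. Origin: on the stage's axis at bench level, z up. The release lever runs beside it at y = +75 mm along its x axis, long end to -x; pivot pin at (-11, 75, 98) mm, axis along y.
- vacuum (a joint): Angle of the blue vacuum toggle, rad: 0 leaning to the stage's -x (on), 1.0 leaning to its +x (off); stays where it is left. It pivots 39 mm above the bench at (-100, -115) mm in the stage's frame, axis along y, on an aluminium valve block 40 x 28 mm whose top is 37 mm above the bench. Moves at about 1 N at its tip.
- toggle_tip (a point): Centre of the ball (15 mm across) at the tip of the blue toggle, 48 mm from its pivot on a 9 mm thick stem; about 81 mm above the bench in both end positions, 87 mm in mid-swing. It swings in the stage's x direction, 46 mm from end to end.
- pad (a point): Centre of the top face of the red pad (46 mm along the lever, 30 across, 6 thick) on the lever's long end. About 139 mm above the bench at rest, leaning 0.18 rad (lever tip high); fully pressed, 61 mm lower, leaning 0.18 rad the other way and shifted 4 mm. Arc of 170 mm radius about the pivot. Gives way at 3 to 6 N; firm at the rubber stop.
- lever (a joint): Angle of the steel release lever about its pivot pin, rad: 0 at rest (pad up), 0.36 pressed down on the rubber-topped stop post. Long arm 170 mm; the 45 mm short arm carries a roller under the clamp's ear. Let go, it is driven back to 0 by the clamp's weight.
- clamp (a joint): Opening angle of the clamp, rad: 0 lying on the package, about 0.49 with the lever on its stop. Hinged steel window plate 105 x 80 x 6 mm with a brass weight on its free edge, 0.6 to 0.9 kg in all; hinge on the +x side of the stage, 99 mm above the bench, free edge to -x. It simply rests on the lever's roller.
- clamp_edge (a point): Middle of the clamp's free (front) edge, half-way through the plate: 99 mm above the bench when shut, about 52 mm higher when fully raised.
- package: Loose grey ceramic chip package with a gold lid, 36 x 36 x 4 mm, on top of the stage under the clamp's window. Origin: centre of its underside.
- spool: Loose gold-coloured spool of bonding wire, 48 mm across, 28 mm high, standing on the slab. Origin: centre of its underside.
- jar: Loose amber jar with a white cap, 42 mm across, 58 mm high, standing on the slab. Origin: centre of its underside.
- chip_tray: Loose white chip tray, 51 x 51 x 10 mm, lying on the slab. Origin: centre of its underside.

How it is judged:
On the way, in this order (a step that is already met when the one before it is completed fails the run):
1. the vacuum toggle is pushed over to off while the clamp is still down (value of joint vacuum above 0.85 rad and value of joint clamp below 0.04 rad), for 0.1 s.
2. the fingers press the lever's pad and the clamp starts to rise off the package (value of joint clamp between 0.08 and 0.42 rad and contact force between the fingers and lever above 0.5 N and distance between the grasp point and pad below 0.075 m), for 0.1 s.
At the end, for the whole second after the job is handed in: The vacuum toggle is at off (over 0.85 rad). The fingers hold the lever down by its pad (more than 1 N) within 0.03 rad of its stop, the clamp stands still more than 0.43 rad open; the package is within 5 mm and the spool, jar and chip tray within 10 mm of where they started (value of joint vacuum above 0.85 rad and value of joint lever above 0.33 rad and value of joint clamp above 0.43 rad and velocity of joint clamp between -0.15 and 0.15 rad/s and contact force between the fingers and lever above 1 N and distance between the grasp point and pad below 0.075 m and distance of package from where it was at the start of the episode below 0.005 m and distance of each of spool, jar, chip_tray from where it was at the start of the episode below 0.01 m); the arm keeps its last pose, push and grip.
It fails at once if the hot clamp is touched by the robot (contact force between any of the fingers, the arm and clamp above 0.5 N).
It fails at once if the clamp is flung up or dropped (faster than 2.5 rad/s) (velocity of joint clamp above 2.5 rad/s or velocity of joint clamp below -2.5 rad/s).
It fails at once if the package, spool, jar or chip tray is pushed away or lifted (distance of package from where it was at the start of the episode above 0.01 m or distance of any of spool, jar, chip_tray from where it was at the start of the episode above 0.02 m).
It fails at once if the lever or the toggle is forced or pinched (more than 40 N) (contact force between the fingers and lever above 40 N or contact force between the fingers and vacuum above 40 N).
It fails at once if the clamp is raised before the vacuum is off (value of joint clamp above 0.06 rad and value of joint vacuum below 0.7 rad).
It also fails if it takes over 38 s, if anything falls off the work surface, if the arm or the gripper's body presses on something with over 40 N, if the wrist force passes 120 N, or if a joint passes its speed limit or range.

ROBOT

A 6-joint arm with a two-finger parallel gripper is mounted at the origin on the work surface. World frame = base frame: x ahead of the robot, y to its left, z up, the work surface at z = 0. Lengths are in m, angles in rad, forces in N, time in s.
With the tool pointing down it reaches from about 0.375 to 0.9 m from the base axis. Payload 3.1 kg.
Tool frame: the origin (TCP) lies between the finger pads; the fingertips stand 25 mm ahead of it and the grasp point (between the pads) lies 6 mm ahead of it; y points along the fingers, x is the direction in which the jaws open and shut, and the axes are right-handed (so a half turn about y gives the same grasp; the last joint's range is limited). The gripper opens to 87 mm and grips with 3 to 60 N. Pads are 19 mm wide; open, the fingers measure 117 mm over their backs; the gripper's body (75 mm by 190 mm) begins 51 mm behind the grasp point.
Start: joints at [1.161, 0.527, 1.433, -0, 1.181, -0.178], TCP at [0.143, 0.608, 0.248] pointing down, gripper open.
Joint ranges: [-3.08, 3.08], [-0.75, 2.2], [0.22, 2.44], [-1.43, 4.57], [0, 2.65], [-2.85, 2.85]. Speed limits (rad/s): [2.79, 2.79, 3.14, 3.14, 3.14, 3.14].

INTERFACE

Orientations are given as a unit quaternion [x, y, z, w].
In Python, from rig import robot gives the robot as it stands.
- The arm moves only by the tool carry_out, never from a script. Its argument "moves" is a list of rows, each a list of 7 numbers: the opening, from 0 (shut) to 1 (fully open), then the shift along the tool's x, y, z in cm, then the turn, a rotation vector about the tool's x, y, z in rad. In form: [[grip, x, y, z, rx, ry, rz], ...]. A call has 1 to 20 rows; each row is the pose to reach, as a shift and turn from the pose commanded when the call began, along the tool's axes at that moment; what a row does not reach only later rows make up. A row lasts 1/10 s, in which the tool goes at most 50 mm and 8.59 degrees, less where a joint would pass 70% of its speed; a pose out of reach is approached as far as the arm can. A call with a gripper value outside its range is refused whole. The fingers move at their own pace and stop on an object; "force" is the grip in N (left out, the last holds). Time passes only in rows, so rows that repeat a pose let the fingers close. It gives the time, the measured TCP pose, the force and the opening at its end, in the units of the state.
- robot.get_obs(): the state, without advancing time (a new reading comes with each control period).
- robot.camera(name): name is "side" or "top" or "wrist"; returns the picture (400x640x3 uint8, red, green, blue); there is no depth.
- robot.camera_params(name): a dict with "fx", "fy", "cx", "cy" (pixels), "k1" (the pictures are not rectified: a ray, as slopes to the right and down, at radius r is drawn at 1 + k1 r^2 times it, then the intrinsics apply), "extrinsics" (4x4, takes a point from camera to world coordinates); the wrist camera has in their place "mount" (4x4, takes a point from camera to tool coordinates, whose origin is the TCP and whose axes are the tool frame's). Camera axes: x right, y down, z forward; pixel columns grow to the right and rows downward; lengths in m; the calibration is good to about 2 mm. A picture is of the moment at which its call begins: read the wrist's pose just before it. camera_params takes no time and is no camera call.
- robot.hand_in(): hands the job in, once; it reports no verdict.
The state is a dict: "time": time; "q": joint angles; "joint_velocities": joint speeds; "joint_torque": joint torques, N m; "position": TCP position; "tool_rot": TCP orientation; "ft_force": force on the tool from outside, world axes, zero at the start; "moment": the same for the moment, N m; "grip_width": finger opening in m.
Only numpy, scipy, OpenCV 4.12 (cv2) and the standard library are available. Lean on these libraries where they do the work, as an engineer would, in place of code of your own. Each camera call takes 0.05 s, during which the arm holds its last target.

## Working session

There is one attempt and no reset: what is moved stays moved. The work goes in short steps, Python scripts to look and compute and a tool call to move; the robot and the scene stay as the last step left them, time stands still between calls to the robot, and variables do not carry over. Pictures are saved under pics/ and viewed, and the job is handed in when it is done.

Besides the shell and the picture viewer there is one more tool, called after "Call:" as name(argument=value, ...) on one line, values as JSON. carry_out: Moves the arm, as the interface text tells. Its arguments: {"type":"object","properties":{"moves":{"type":"array"},"force":{"type":"number"}},"required":["moves"]}

```bash
ls; mkdir -p pics; python3 - <<'E'
from rig import robot
import cv2,numpy as np
print(robot.get_obs())
for n in ["side","top","wrist"]:
    im=robot.camera(n); cv2.imwrite(f"pics/{n}0.png",im[:,:,::-1]); print(n,robot.camera_params(n))
E
```

```text
pics
{'time': 0.0, 'q': array([ 1.16151786e+00,  5.28497900e-01,  1.43389067e+00,  1.64785855e-05,
        1.18138557e+00, -1.78498840e-01]), 'joint_velocities': array([-3.31135442e-04, -1.34787060e-03, -1.13057312e-03,  1.50309526e-05,
        1.10950153e-03, -1.19041148e-03]), 'joint_torque': array([ 2.97152683e-04, -4.40042424e+01, -1.76589239e+01,  6.33153110e-02,
        5.80458669e-02, -1.49878251e-04]), 'position': array([0.14265523, 0.60781223, 0.24655577]), 'tool_rot': array([ 0.55460225,  0.43842352, -0.43978855, -0.55388374]), 'ft_force': array([ 1.18756782,  0.20263691, -0.31835865]), 'moment': array([-0.0157882 ,  0.04801926, -0.02264917]), 'grip_width': 0.0868526315269993}
side {'fx': 425.8864373386112, 'fy': 425.8864373386112, 'cx': 321.8976233063881, 'cy': 204.13114208012715, 'k1': -0.08302444665481164, 'extrinsics': array([[-0.86580235, -0.30622815,  0.39574058,  0.31329625],
       [-0.50013436,  0.50450473, -0.70380438,  0.5323675 ],
       [ 0.01587171, -0.80727895, -0.5899566 ,  0.51732129],
       [ 0.        ,  0.        ,  0.        ,  1.        ]])}
top {'fx'
[... 172 characters left out ...]
,  0.11201587,  0.53085708],
       [-0.99924829, -0.0236276 , -0.03073427,  0.0566362 ],
       [ 0.03318129, -0.11131555, -0.99323102,  0.77499259],
       [ 0.        ,  0.        ,  0.        ,  1.        ]])}
wrist {'fx': 329.046729294631, 'fy': 329.046729294631, 'cx': 319.25595315735285, 'cy': 197.54753651497765, 'k1': -0.013576800512099838, 'mount': array([[ 9.99998698e-01, -6.92783323e-04, -1.45740907e-03,
         1.01096729e-03],
       [ 1.18473301e-03, -2.98009576e-01,  9.54562145e-01,
        -1.37292334e-01],
       [-1.09562659e-03, -9.54562629e-01, -2.98008367e-01,
         8.05731845e-02],
       [ 0.00000000e+00,  0.00000000e+00,  0.00000000e+00,
         1.00000000e+00]])}
```

View pics/side0.png

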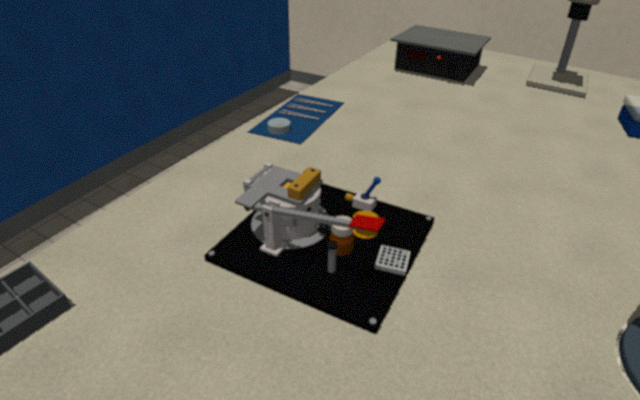

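View pics/top0.png

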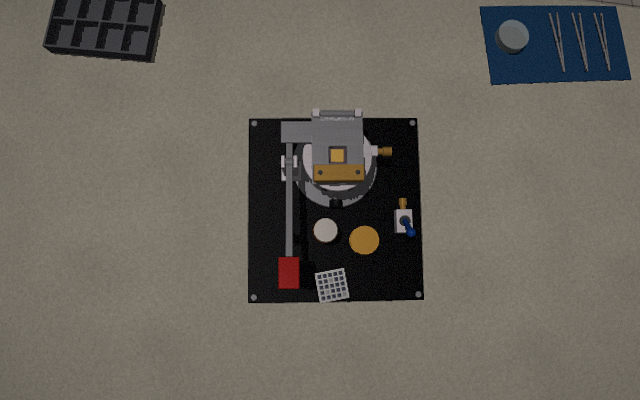

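View pics/wrist0.png

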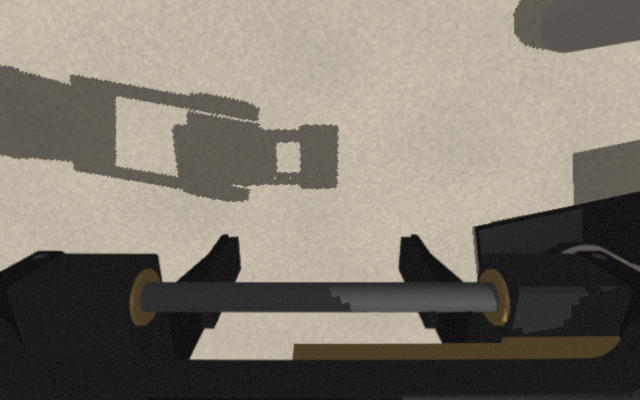

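```bash
cat > h.py <<'E'
import numpy as np,cv2
from rig import robot
def ray(n,uv):
    p=robot.camera_params(n);K=np.array([[p['fx'],0,p['cx']],[0,p['fy'],p['cy']],[0,0,1]])
    d=(np.array(uv,float)-K[:2,2])/[p['fx'],p['fy']]
    s=d.copy()
    for _ in range(20): s=d/(1+p['k1']*(s@s))
    E=p['extrinsics']; v=E[:3,:3]@np.array([*s,1]); return E[:3,3],v/np.linalg.norm(v)
def onz(n,uv,z):
    o,v=ray(n,uv); return o+v*(z-o[2])/v[2]
def tri(a,b):
    o1,v1=ray('top',a);o2,v2=ray('side',b)
    t=np.linalg.lstsq(np.c_[v1,-v2],o2-o1,rcond=None)[0]
    p,q=o1+t[0]*v1,o2+t[1]*v2
    return (p+q)/2,np.linalg.norm(p-q)
E
python3 - <<'E'
from h import *
from scipy.spatial.transform import Rotation as R
print(R.from_quat(robot.get_obs()['tool_rot']).as_matrix().round(3))
for n in ['top','side']:
    im=cv2.imread(f'pics/{n}0.png'); hsv=cv2.cvtColor(im,cv2.COLOR_BGR2HSV)
    m={'red':((hsv[...,0]<6)|(hsv[...,0]>174))&(hsv[...,1]>180)&(hsv[...,2]>100),
       'blue':(abs(hsv[...,0].astype(int)-112)<10)&(hsv[...,1]>150)}
    m['blue'][:150]=0; m['blue'][:, :330]=0
    for k,x in m.items():
        c,_=cv2.findContours(x.astype(np.uint8),0,2)
        for q in sorted(c,key=cv2.contourArea)[-2:]:
            M=cv2.moments(q)
            if M['m00']>5: print(n,k,M['m00'],M['m10']/M['m00'],M['m01']/M['m00'],cv2.boundingRect(q),cv2.minAreaRect(q))
T=[(254,124),(412,123),(418,294),(254,297)]
S=[None]
for u in T: print(onz('top',u,.016).round(4))
for u in [(211,253),(373,321),(429,218)]: print('s',onz('side',u,.016).round(4))
a=cv2.imread('pics/top0.png')[100:310,235:435];b=cv2.imread('pics/side0.png')[150:335,200:440]
cv2.imwrite('pics/c1.png',cv2.resize(a,None,fx=2.8,fy=2.8,interpolation=2));cv2.imwrite('pics/c2.png',cv2.resize(b,None,fx=3,fy=3,interpolation=2))
E
```

```text
[[ 0.229 -0.001 -0.973]
 [ 0.973 -0.002  0.229]
 [-0.002 -1.     0.   ]]
top red 570.0 288.4529239766082 272.07456140350877 (279, 257, 20, 32) ((288.5, 272.5), (31.0, 19.0), 90.0)
top blue 104.0 408.92467948717945 228.79487179487177 (403, 218, 14, 20) ((408.7500305175781, 227.25001525878906), (19.922346115112305, 10.119288444519043), 71.56504821777344)
side red 317.5 366.8551181102362 222.5774278215223 (349, 216, 35, 15) ((366.0052185058594, 222.91207885742188), (33.706443786621094, 13.329898834228516), 3.3664605617523193)
side blue 32.5 371.9435897435897 186.24102564102563 (364, 178, 16, 19) ((371.0000305175781, 187.0), (3.7481703758239746, 22.801372528076172), 38.65980911254883)
[0.7384 0.1579 0.016 ]
[ 0.7486 -0.1214  0.016 ]
[ 0.4497 -0.1315  0.016 ]
[0.4405 0.1471 0.016 ]
s [0.7417 0.1572 0.016 ]
s [0.4408 0.1463 0.016 ]
s [ 0.4498 -0.1338  0.016 ]
```

```bash
true
```

```text
(no output)
```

View pics/c1.png

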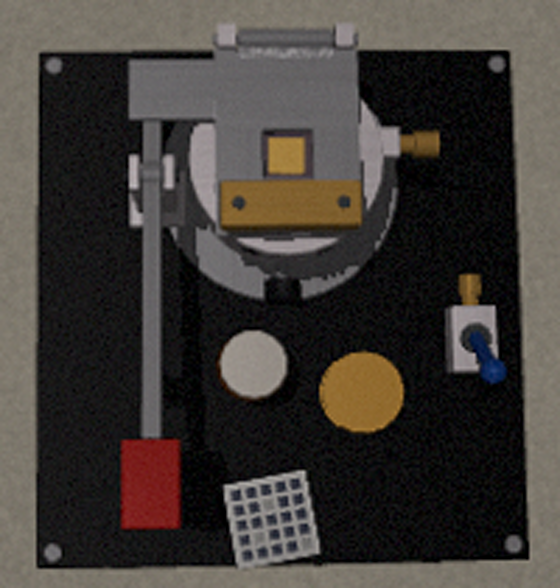

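View pics/c2.png

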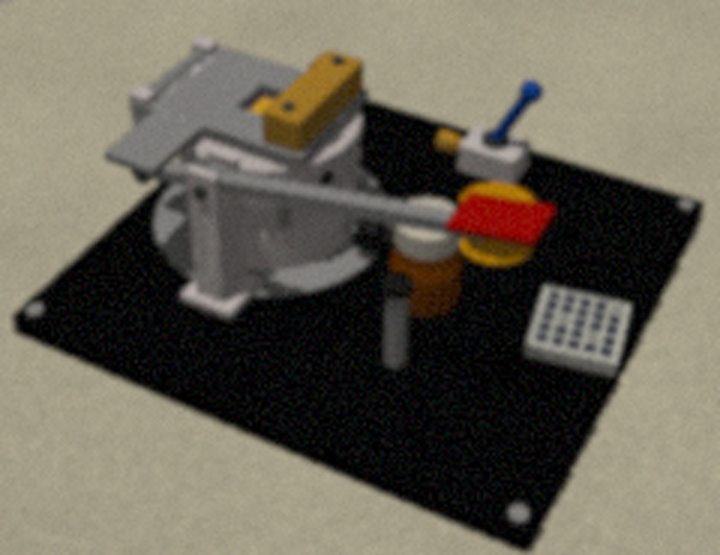

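```bash
python3 - <<'E'
from h import *
print('pad',tri((288.5,272.1),(366.8,222.6)), onz('top',(288.5,272.1),.139))
print('ball',tri((411,232.5),(377,180.3)), onz('top',(411,232.5),.081))
for n,uv,z in [('jar',(325.4,230),.073),('spool',(364,240),.043),('tray',(332,285.5),.025)]: print(n,onz('top',uv,z))
E
```

```text
pad (array([0.49089035, 0.08464049, 0.13738357]), np.float64(0.00040435563434265784)) [0.49117709 0.0846492  0.139     ]
ball (array([ 0.55266847, -0.10277235,  0.0849074 ]), np.float64(0.0005430283255543299)) [ 0.55254144 -0.1037849   0.081     ]
jar [0.55412073 0.0311183  0.073     ]
spool [ 0.53993076 -0.03402236  0.043     ]
tray [0.46319403 0.01650241 0.025     ]
```

```bash
cat >> h.py <<'E'
from scipy.spatial.transform import Rotation as R
def go(target,yaw=None):
    o=robot.get_obs(); M=R.from_quat(o['tool_rot']).as_matrix()
    s=M.T@(np.array(target)-o['position'])*100
    print('shift',s.round(2))
    if yaw is not None: # world angle of tool x from world +y, tool down
        xd=np.array([-np.sin(yaw),np.cos(yaw),0]);yd=np.array([0,0,-1.]);D=np.c_[xd,yd,np.cross(xd,yd)]
        print('rot',R.from_matrix(M.T@D).as_rotvec().round(4))
E
python3 - <<'E'
from h import *
print(tri((363.6,179.5),(200+360/3,150+88/3)),tri((314,181),(200+301/3,150+145/3)))
for u in [(313.6,181.4),(363.6,181.4)]: print(onz('top',u,.12))
print(tri((235+435/2.8,100+143/2.8),(0,0))[1])
go((.42,.45,.26),.035);go((.52,-.106,.25),.035)
E
```

```text
(array([ 0.63164513, -0.02498573,  0.10326657]), np.float64(9.844318051372042e-05)) (array([0.62589578, 0.05084964, 0.10979283]), np.float64(0.0013882649907345284))
[0.62443245 0.05183737 0.12      ]
[ 0.62630373 -0.02295829  0.12      ]
0.37231145324321524
shift [ -9.04  -1.32 -30.61]
rot [-0.0005 -0.2658 -0.0016]
shift [-60.87  -0.24 -53.06]
rot [-0.0005 -0.2658 -0.0016]
```

Call:
carry_out(moves=[[0,-9,-1.3,-30.6,0,-0.266,0],[0,-9,-1.3,-30.6,0,-0.266,0],[0,-9,-1.3,-30.6,0,-0.266,0],[0,-9,-1.3,-30.6,0,-0.266,0],[0,-9,-1.3,-30.6,0,-0.266,0],[0,-9,-1.3,-30.6,0,-0.266,0],[0,-60.9,-0.2,-53,0,-0.266,0],[0,-60.9,-0.2,-53,0,-0.266,0],[0,-60.9,-0.2,-53,0,-0.266,0],[0,-60.9,-0.2,-53,0,-0.266,0],[0,-60.9,-0.2,-53,0,-0.266,0],[0,-60.9,-0.2,-53,0,-0.266,0],[0,-60.9,-0.2,-53,0,-0.266,0],[0,-60.9,-0.2,-53,0,-0.266,0],[0,-60.9,-0.2,-53,0,-0.266,0],[0,-60.9,-0.2,-53,0,-0.266,0],[0,-60.9,-0.2,-53,0,-0.266,0],[0,-60.9,-0.2,-53,0,-0.266,0],[0,-60.9,-0.2,-53,0,-0.266,0],[0,-60.9,-0.2,-53,0,-0.266,0]], force=20)

```text
time: 2.15
position: [0.5191, -0.1059, 0.2491]
tool_rot: [-0.491, -0.508, 0.508, 0.492]
ft_force: [0.2, -0.1, -0.0]
grip_width: 0.0004
```

```bash
python3 - <<'E'
from h import *
o=robot.get_obs();print(o['time'],o['position'],o['ft_force'],o['grip_width'],o['q'])
go((.517,-.106,.095),.035)
E
```

```text
2.15 [ 0.51907365 -0.10593145  0.24907045] [ 0.2071467  -0.05081152 -0.0069953 ] 0.00041940906844832723 [-4.12684960e-01  3.98399488e-01  1.66789031e+00  5.94527598e-04
  1.07697927e+00 -2.01703741e+00]
shift [-0.02 15.41  0.19]
rot [-0.0013 -0.0017  0.0012]
```

Call:
carry_out(moves=[[0,0,4,0.2,0,0,0],[0,0,8,0.2,0,0,0],[0,0,12,0.2,0,0,0],[0,0,14.5,0.2,0,0,0],[0,0,15.4,0.2,0,0,0],[0,0,15.4,0.2,0,0,0]])

```text
time: 2.75
position: [0.5167, -0.1042, 0.0947]
tool_rot: [-0.49, -0.509, 0.509, 0.492]
ft_force: [-1.4, 0.1, 0.4]
grip_width: 0.0008
```

```bash
python3 - <<'E'
from h import *
o=robot.get_obs();print(o['time'],o['position'],o['ft_force'],o['grip_width'])
im=robot.camera('side');cv2.imwrite('pics/s1.png',cv2.resize(im[130:330,200:440,::-1],None,fx=3,fy=3))
E
```

```text
2.75 [ 0.51667571 -0.10417324  0.09470458] [-1.4361569   0.06597913  0.44991283] 0.0007858211127918895
```

View pics/s1.png

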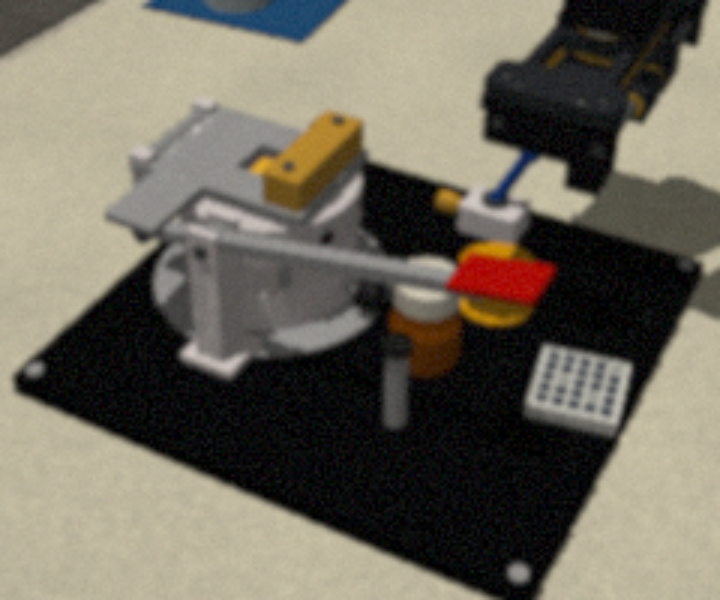

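Call:
carry_out(moves=[[0,0,0,-0.7,0,0,0],[0,0,0,-1.4,0,0,0],[0,0,0,-2,0,0,0],[0,0,0,-2.6,0,0,0],[0,0,0,-3.2,0,0,0],[0,0,0,-3.8,0,0,0],[0,0,0,-4.4,0,0,0],[0,0,0,-5,0,0,0],[0,0,0,-5.3,0,0,0],[0,0,0,-5.5,0,0,0],[0,0,0,-5.5,0,0,0]])

```text
time: 3.9
position: [0.5727, -0.1038, 0.0953]
tool_rot: [0.491, 0.509, -0.509, -0.491]
ft_force: [-1.4, -0.6, -0.2]
grip_width: 0.0006
```

```bash
python3 - <<'E'
from h import *
o=robot.get_obs();print(o['time'],o['position'],o['ft_force'],o['grip_width'])
im=robot.camera('side');cv2.imwrite('pics/s2.png',cv2.resize(im[130:330,200:440,::-1],None,fx=3,fy=3))
E
```

```text
3.9 [ 0.5726675  -0.1037527   0.09530268] [-1.41232003 -0.56982515 -0.19230313] 0.0005608810613409338
```

View pics/s2.png

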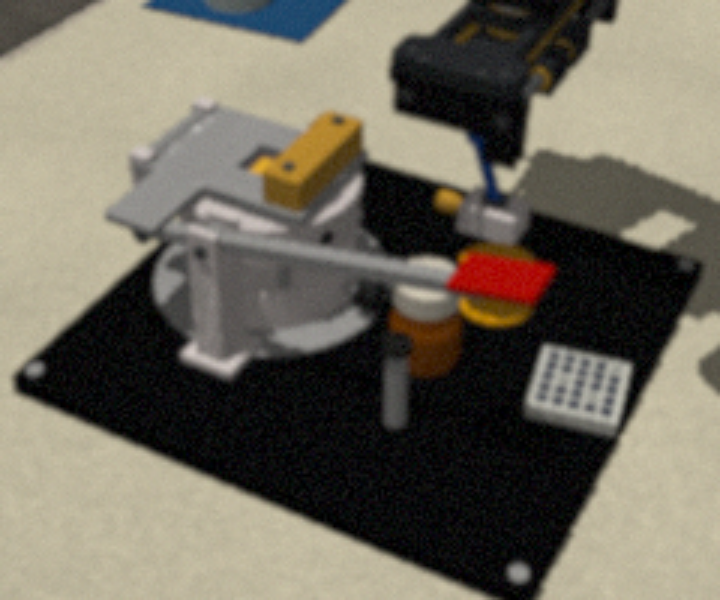

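Call:
carry_out(moves=[[0,0,0,-0.1,0,0,0],[0,0,0,-0.2,0,0,0],[0,0,0,-0.3,0,0,0],[0,0,0,-0.3,0,0,0]])

```text
time: 4.35
position: [0.5756, -0.1037, 0.0956]
tool_rot: [0.491, 0.509, -0.509, -0.491]
ft_force: [-1.5, 0.3, -0.2]
grip_width: 0.0001
```

Call:
carry_out(moves=[[0,0,0,-0.1,0,0,0],[0,0,0,-0.2,0,0,0],[0,0,0,-0.2,0,0,0],[0,0,0,-0.2,0,0,0]])

```text
time: 4.75
position: [0.5778, -0.1037, 0.0956]
tool_rot: [0.491, 0.509, -0.509, -0.491]
ft_force: [-0.5, 0.3, -1.0]
grip_width: 0.0003
```

Call:
carry_out(moves=[[0,0,0,-0.1,0,0,0],[0,0,0,-0.2,0,0,0],[0,0,0,-0.2,0,0,0],[0,0,0,-0.2,0,0,0]])

```text
time: 5.15
position: [0.5788, -0.1035, 0.0954]
tool_rot: [-0.491, -0.508, 0.509, 0.492]
ft_force: [-3.9, -1.2, 0.2]
grip_width: 0.0007
```

```bash
python3 - <<'E'
from h import *
o=robot.get_obs();print(o['time'],o['position'],o['ft_force'],o['grip_width'])
im=robot.camera('side');cv2.imwrite('pics/s3.png',cv2.resize(im[130:250,270:430,::-1],None,fx=5,fy=5))
E
```

```text
5.15 [ 0.57884216 -0.10347112  0.09539007] [-3.93140246 -1.22489658  0.21496456] 0.0007461463705597034
```

View pics/s3.png

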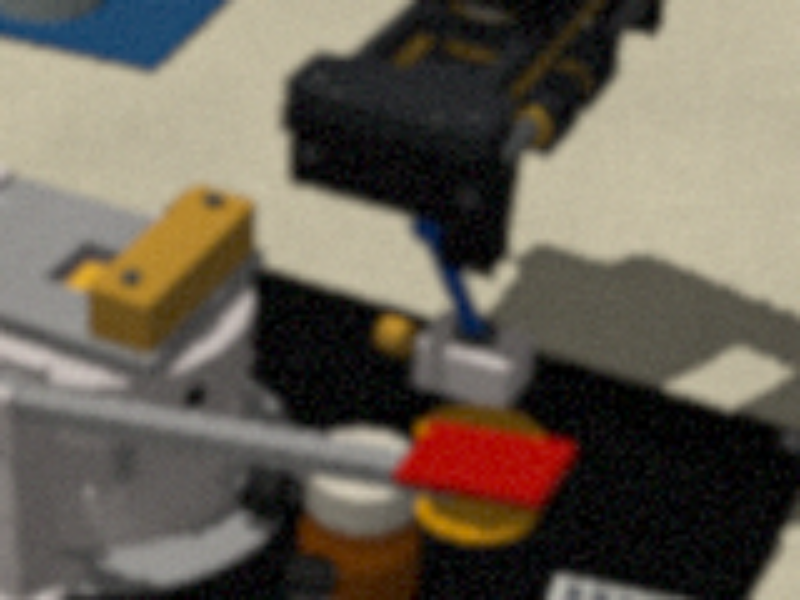

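Call:
carry_out(moves=[[0,0,0,-0.1,0,0,0],[0,0,0,-0.2,0,0,0],[0,0,0,-0.2,0,0,0],[0,0,0,-0.2,0,0,0]])

```text
time: 5.6
position: [0.5793, -0.1034, 0.0952]
tool_rot: [-0.489, -0.508, 0.51, 0.492]
ft_force: [-7.3, -1.6, 2.2]
grip_width: 0.0002
```

Call:
carry_out(moves=[[0,0,0,1,0,0,0],[0,0,0,2.5,0,0,0],[0,0,-2,4,0,0,0],[0,0,-7,5,0,0,0],[0,0,-12,6,0,0,0],[0,0,-12,6,0,0,0],[0,0,-12,6,0,0,0]])

```text
time: 6.3
position: [0.5233, -0.1062, 0.2176]
tool_rot: [0.494, 0.51, -0.507, -0.489]
ft_force: [-0.1, -0.2, -0.0]
grip_width: 0.0005
```

```bash
python3 - <<'E'
from h import *
o=robot.get_obs();print(o['time'],o['position'],o['ft_force'],o['grip_width'])
for n,c in [('side',(130,330,200,440)),('top',(100,310,235,435))]:
    im=robot.camera(n);cv2.imwrite(f'pics/{n}4.png',cv2.resize(im[c[0]:c[1],c[2]:c[3],::-1],None,fx=2.8,fy=2.8))
    hsv=cv2.cvtColor(im,cv2.COLOR_RGB2HSV);m=(abs(hsv[...,0].astype(int)-112)<10)&(hsv[...,1]>150);m[:150]=0;m[:,:330]=0
    ys,xs=np.nonzero(m);print(n,xs.min(),xs.max(),ys.min(),ys.max())
go((.488,.0847,.195),.035);go((.488,.0847,.175))
E
```

```text
6.3 [ 0.52332466 -0.10618118  0.21762364] [-0.05812106 -0.16960745 -0.03449318] 0.0004840725165180172
side 330 429 173 330
top 330 639 152 394
shift [19.12  2.    2.69]
rot [0.0004 0.0001 0.0003]
shift [19.12  4.    2.7 ]
```

View pics/side4.png

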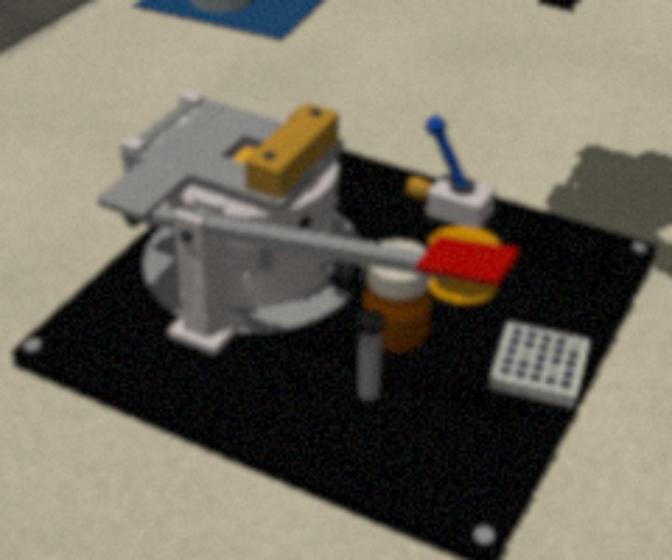

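View pics/top4.png

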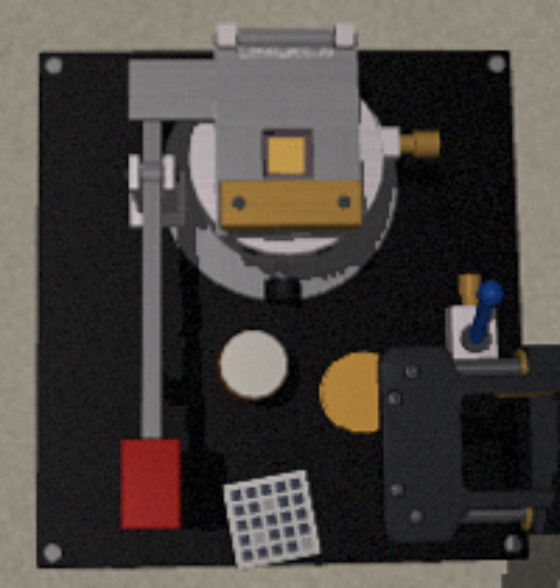

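```bash
python3 - <<'E'
from h import *
print(tri((410,204.6),(355.4,174.3)))
E
```

```text
(array([ 0.59680843, -0.10117671,  0.08445777]), np.float64(0.0009420207389662407))
```

Call:
carry_out(moves=[[0,5,0,0.7,0,0,0],[0,10,0,1.4,0,0,0],[0,15,0,2.1,0,0,0],[0,19.1,0,2.7,0,0,0],[0,19.1,2,2.7,0,0,0],[0,19.1,4,2.7,0,0,0],[0,19.1,4,2.7,0,0,0]])

```text
time: 7.1
position: [0.4853, 0.0852, 0.1719]
tool_rot: [-0.489, -0.507, 0.511, 0.493]
ft_force: [-0.4, -0.2, 0.5]
grip_width: 0.0002
```

```bash
python3 - <<'E'
from h import *
o=robot.get_obs();print(o['time'],o['position'],o['ft_force'],o['grip_width'])
for n,c in [('side',(130,330,200,440))]:
    im=robot.camera(n);cv2.imwrite(f'pics/{n}5.png',cv2.resize(im[c[0]:c[1],c[2]:c[3],::-1],None,fx=2.8,fy=2.8))
E
```

```text
7.1 [0.48532194 0.08515324 0.17192099] [-0.42300009 -0.18785572  0.47099414] 0.00018053747465043856
```

View pics/side5.png

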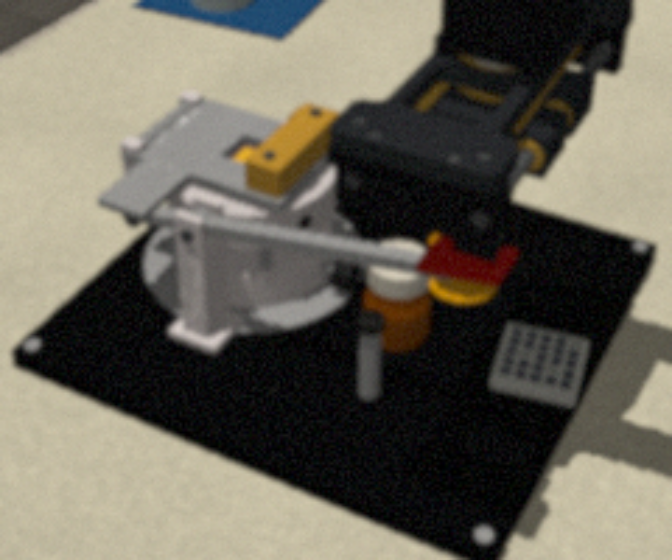

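Call:
carry_out(moves=[[0,0,0.4,-0.2,0,0,0],[0,0,0.7,-0.2,0,0,0],[0,0,0.9,-0.2,0,0,0],[0,0,1.2,-0.2,0,0,0],[0,0,1.5,-0.2,0,0,0],[0,0,1.8,-0.2,0,0,0],[0,0,2.1,-0.2,0,0,0],[0,0,2.4,-0.2,0,0,0],[0,0,2.7,-0.1,0,0,0],[0,0,3,-0.1,0,0,0],[0,0,3.3,0,0,0,0],[0,0,3.6,0,0,0,0],[0,0,3.8,0,0,0,0],[0,0,4,0,0,0,0],[0,0,4,0,0,0,0]])

```text
time: 8.65
position: [0.4876, 0.0844, 0.1352]
tool_rot: [-0.491, -0.509, 0.509, 0.491]
ft_force: [-2.3, 0.8, 5.3]
grip_width: 0.0006
```

```bash
python3 - <<'E'
from h import *
o=robot.get_obs();print(o['time'],o['position'],o['ft_force'],o['grip_width'])
for n,c in [('side',(130,330,200,440))]:
    im=robot.camera(n);cv2.imwrite(f'pics/{n}6.png',cv2.resize(im[c[0]:c[1],c[2]:c[3],::-1],None,fx=2.8,fy=2.8))
E
```

```text
8.65 [0.48759702 0.0843623  0.13522799] [-2.25260252  0.78498838  5.32794112] 0.0005637589528503751
```

View pics/side6.png

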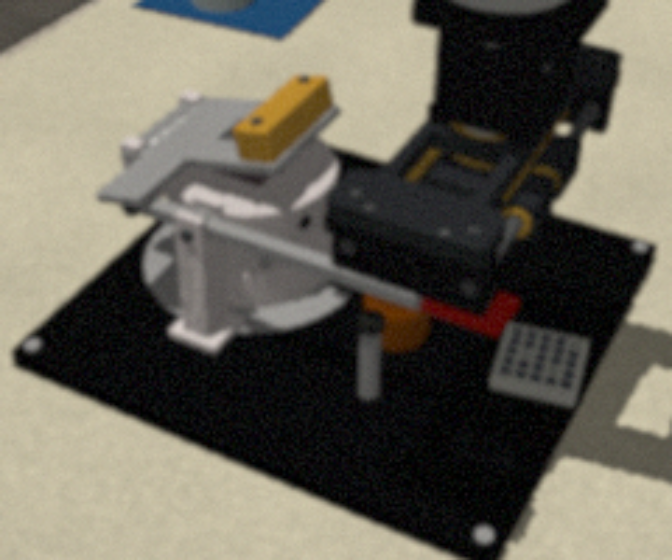

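Call:
carry_out(moves=[[0,0,0.3,0,0,0,0],[0,0,0.6,0,0,0,0],[0,0,0.9,0,0,0,0],[0,0,1.2,0,0,0,0],[0,0,1.5,0,0,0,0],[0,0,1.8,0,0,0,0],[0,0,2.1,0,0,0,0],[0,0,2.3,0,0,0,0],[0,0,2.5,0,0,0,0],[0,0,2.7,0,0,0,0],[0,0,2.8,0,0,0,0],[0,0,2.9,0,0,0,0],[0,0,2.9,0,0,0,0]])

```text
time: 10.0
position: [0.4882, 0.0844, 0.1065]
tool_rot: [0.491, 0.509, -0.509, -0.491]
ft_force: [-1.9, 0.7, 4.0]
grip_width: 0.0005
```

Call:
carry_out(moves=[[0,0,0.1,0,0,0,0],[0,0,0.2,0,0,0,0],[0,0,0.3,0,0,0,0],[0,0,0.3,0,0,0,0],[0,0,0.3,0,0,0,0]])

```text
time: 10.5
position: [0.4884, 0.0844, 0.1042]
tool_rot: [0.491, 0.509, -0.508, -0.491]
ft_force: [-2.1, 0.0, 10.0]
grip_width: 0.0005
```

Force is rising, so the stop has been reached. I'll add a bit more preload.

Call:
carry_out(moves=[[0,0,0.1,0,0,0,0],[0,0,0.2,0,0,0,0],[0,0,0.2,0,0,0,0],[0,0,0.2,0,0,0,0]])

```text
time: 10.9
position: [0.4884, 0.0844, 0.1036]
tool_rot: [0.492, 0.509, -0.508, -0.49]
ft_force: [-5.9, -0.4, 21.7]
grip_width: 0.0002
```

```bash
python3 - <<'E'
from h import *
o=robot.get_obs();print(o['time'],o['position'],o['ft_force'],o['grip_width'])
for n,c in [('side',(130,330,200,440)),('top',(100,310,235,435))]:
    im=robot.camera(n);cv2.imwrite(f'pics/{n}7.png',cv2.resize(im[c[0]:c[1],c[2]:c[3],::-1],None,fx=2.8,fy=2.8))
E
```

```text
10.9 [0.48843836 0.08436493 0.10364516] [-5.89271114 -0.4079112  21.65581572] 0.00021421393189842013
```

View pics/side7.png

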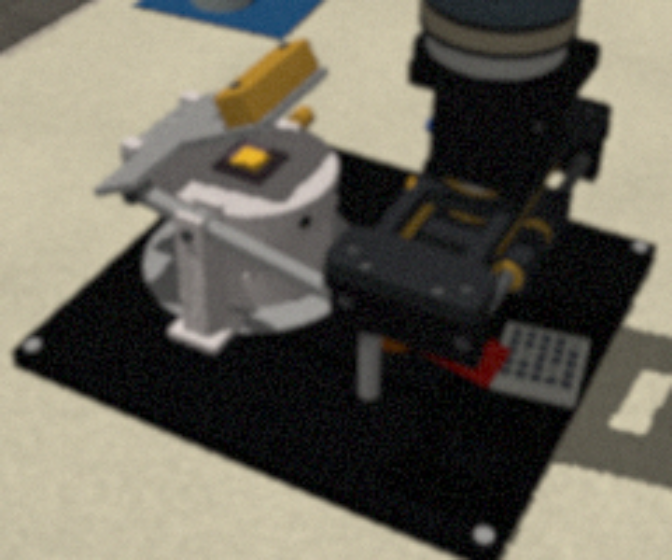

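View pics/top7.png

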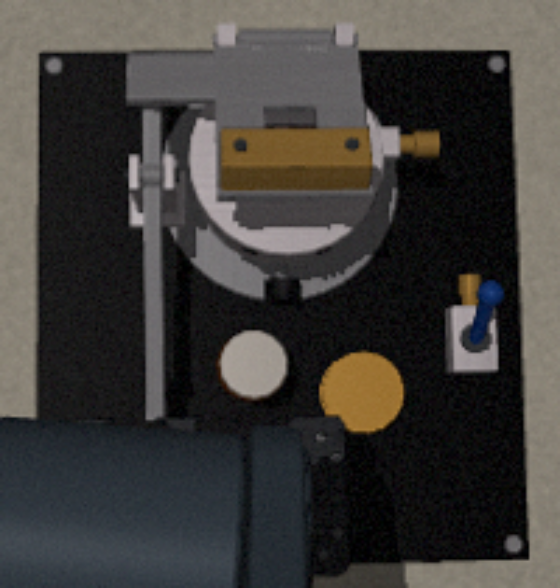

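Call:
carry_out(moves=[[0,0,0,0,0,0,0],[0,0,0,0,0,0,0],[0,0,0,0,0,0,0]])

```text
time: 11.3
position: [0.4884, 0.0844, 0.1036]
tool_rot: [0.492, 0.509, -0.508, -0.49]
ft_force: [-5.6, 0.5, 21.5]
grip_width: 0.0005
```

```bash
python3 - <<'E'
from h import *
o=robot.get_obs();print(o['time'],o['position'],o['ft_force'])
if 8<o['ft_force'][2]<32: print(robot.hand_in())
E
```

```text
11.3 [0.48844907 0.08435681 0.10364689] [-5.55446596  0.4845863  21.4944669 ]
the job is handed in; nothing more can be done
None
```

I pushed the vacuum toggle over to off, pressed the red pad smoothly down to the rubber stop with closed fingertips, and handed the job in at 11.3 s while holding it there. No verdict was reported.

- **Toggle:** I pushed until the force rose to 7 N and it stopped moving. The ball travelled about 44 mm by triangulation, against the 46 mm stated. That 2 mm difference is within the calibration error, and the toggle still leaned to the off side in the last picture.
- **Lever:** The pad gave way at about 4–5 N, then went firm. The hold was steady at about 21.5 N down, with the fingertips at about 79 mm above the bench against the 78 mm expected for the pressed pad.
- **Clamp:** The last side view shows it raised, with the package in place on the stage. I judged the opening by eye from the picture and did not measure the angle.
- **Loose items:** The jar and spool look unmoved in the last top view. In that view the arm hides the tray, which looks in place in the side view. I did not re-measure the package, jar, spool or tray.

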